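Tap-centre a lantern lid on the banding wheel

TASK

The terracotta lantern lid stands off-centre on the banding wheel. With the fingers, nudge it gently along the wheel head until it is centred, its rim wholly inside the painted blue ring with a gap all round, ready for painting bands, then take the hand away. Do not lift or tip the lid, keep off the freshly stuck-on blue finial on its top, and leave the white spare finial on the wheel head and the things on the bench untouched.

Things in the scene. Friction and masses are not known exactly. Their poses are not given: they have to be found in the camera images.
- lid: terracotta domed lid on the wheel head, 0.23 to 0.46 kg. Origin: centre of its underside; z up; its yaw is of no account. The lowest 14 mm is an upright round rim 100 mm across, the part to push; above it a dome (92 mm across at 14 mm up, 68 at 34, 20 at 44), then the blue finial, 64 mm tall in all. Friction 0.5 to 0.7 times its weight; being round, it slips off sideways from a single push point
- finial: the blue finial stuck on top of the lid's dome: 20 mm across, from 44 to 64 mm above the lid's underside, on the lid's axis. Moves with the lid and has the same origin as the lid. Must not be touched
- wheel_centre (a point): centre of the top face of the banding wheel's head, 100 mm above the table; z up. The head is a grey metal disc 224 mm across with fine dark circles and one broader blue painted ring, inside diameter 110 mm, outside 118 mm, all concentric. The cast base is fixed. Nothing but the lid and the spare finial stands within 112 mm of the axis
- head (a joint): turn of the wheel head about its upright axis, rad, without limit. It turns with a slight drag of 0.09 N m, so a push on the lid that passes near the axis does not turn it; a turn does no harm
- spare: white spare finial standing loose on the wheel head, 24 mm across, 35 mm tall, 80 to 95 mm from the head's centre, on the side roughly opposite to the lid's start. Origin: centre of its underside. Must not be bumped or knocked over
- glaze_jar: white plastic jar with blue screw lid, 72 mm across, 78 mm tall; stands on the table clear of the wheel, to be left alone. Origin: on the underside's centre
- slip_pot: small terracotta pot, 78 mm across, 68 mm tall; stands on the table clear of the wheel, to be left alone. Origin: on the underside's centre
- lantern: small white pierced lantern with blue dome, 86 mm across, 135 mm tall; stands on the table clear of the wheel, to be left alone. Origin: on the underside's centre
- other_lid: white domed lid with terracotta-coloured knob, standing on the table, 88 mm across, 60 mm tall; stands on the table clear of the wheel, to be left alone. Origin: on the underside's centre
- brush: round paint brush lying flat, 170 mm long, 12 mm thick; lies on the table clear of the wheel, to be left alone. Origin: on the underside, near its middle, long axis x
- loop_tool: wood-handled clay loop tool lying flat, 155 mm long, 15 mm thick; lies on the table clear of the wheel, to be left alone. Origin: on the underside, near its middle, long axis x
Things that resemble listed ones, but are neither listed nor needed, are in the scene too. Leave any turquoise look-alike of the lid alone.

How it is judged:
By the outcome, as a careful person would: the job done as asked, in the order asked, and still so for the second after the job is handed in, with the robot touching nothing.
It also fails if it takes over 35 s, if anything falls off the work surface, if the arm or the gripper's body presses on something with over 40 N, if the wrist force passes 120 N, or if a joint passes its speed limit or range.

ROBOT

A 7-joint arm with a two-finger parallel gripper is mounted at the origin on the work surface. World frame = base frame: x ahead of the robot, y to its left, z up, the work surface at z = 0. Lengths are in m, angles in degrees, forces in N, time in s.
With the tool pointing down it reaches from about 0.425 to 0.95 m from the base axis. Payload 4.7 kg.
Tool frame: the origin (TCP) lies at the very end of the fingers, on their centre line; the grasp point (between the pads) lies ctrl.grip_depth behind it (ctrl.grip_depth is the distance from the TCP to the grasp point, in m); z points along the fingers, y is the line along which they close (so a half turn about z gives the same grasp; the last joint's range is limited). The gripper opens to 85 mm and grips with 20 to 120 N. Pads are 22 mm wide; open, the fingers measure 114 mm over their backs; the gripper's body (76 mm by 85 mm) begins 54 mm behind the grasp point. The pads swing forward as they close: fully open they stand 13 mm farther back than shut.
Start: joints at [-76.656, 26.849, -2.785, 87.806, 1.381, 65.374, -4.715], TCP at [0.175, 0.652, 0.231] pointing down, gripper open.
Joint ranges: [-148.3, 148.3], [-19.14, 114.17], [-79.39, 73.82], [5.75, 140.21], [-59.74, 239.74], [12.07, 113.84], [-152.46, 152.46]. Speed limits (degrees/s): [147.25, 147.25, 180, 180, 180, 180, 180].

INTERFACE

Orientations are given as [roll, pitch, yaw] about the fixed x, y, z axes, in that order (R = Rz(yaw) Ry(pitch) Rx(roll)).
In Python, from rig import ctrl gives the robot as it stands.
- The arm moves only by the tool drive_tool, never from a script. Its arguments are lists of equal length, an entry for each row: "translation": the shift along the tool's x, y, z normalised to -1 to 1, where 1 is 50 cm, a list of three; "roll": the turn about the tool's z normalised to -1 to 1, where 1 is 60 degrees; "grip": the finger opening in mm, from 0 to 85.4. A call has 1 to 8 rows; each row is the pose to reach, as a shift and turn from the pose commanded when the call began, along the tool's axes at that moment; what a row does not reach only later rows make up. A row lasts 1/8 s, in which the tool goes at most 62.5 mm and 10.7 degrees, less where a joint would pass 70% of its speed; a pose out of reach is approached as far as the arm can. A call with a number of a shift or a turn outside -1 to 1 is refused whole. A call with a gripper value outside its range is refused whole. The fingers move at their own pace and stop on an object; "force" is the grip in N (left out, the last holds). Time passes only in rows, so rows that repeat a pose let the fingers close. It gives the time, the measured TCP pose, the force, the opening and the grip force at its end, in the units of the state.
- ctrl.read_state(): the state, without advancing time (a new reading comes with each control period).
- ctrl.snapshot(name): name is "scene" or "top" or "wrist"; returns a dict with "pixels" (384x512x3 uint8, blue, green, red), "fx", "fy", "cx", "cy" (pixels), "origin" and "attitude" of the camera in the world; the wrist camera has in their place "hand_eye" (4x4, takes a point from camera to tool coordinates, whose origin is the TCP and whose axes are the flange's). Camera axes: x right, y down, z forward; pixel columns grow to the right and rows downward; lengths in m; the calibration is good to about 2 mm. A picture is of the moment at which its call begins: read the wrist's pose just before it. There is no depth.
- ctrl.hand_in(): hands the job in; it is judged then, once.
Trained networks look in a picture, given as the dict that the camera call returned (one of the last four; its "shot" number tells which), for a name from the list of things; names that differ only in an ending like _2 or _b are one class to them, and where a whole thing is asked for, a point or a joint stands for the part that bears it (a point fixed in the world has none). Each returns a list of dicts, best first, with "confidence" (0 to 1); they miss things now and then, are a little off and sometimes report something else, mostly with a low value. They report only what shows in the picture. A call takes as long as a camera call. They do not tell look-alikes from the thing itself.
- ctrl.outline_of(label, picture): "mask" (384x512 bool, what is visible of it) and "box" ([centre column, centre row, width, height] in pixels, round what is visible of it).
The state is a dict: "time": time; "q": joint angles; "dq": joint speeds; "effort": joint torques, N m; "tool_pos": TCP position; "tool_rot": TCP orientation; "ft_force": force on the tool from outside, world axes, zero at the start; "moment": the same for the moment, N m; "width": opening from 0.0 (shut) to 1.0 (fully open); "grip_force": force on a finger pad.
Only numpy, scipy, OpenCV 4.12 (cv2) and the standard library are available. Lean on these libraries where they do the work, as an engineer would, in place of code of your own. Each camera call takes 0.05 s, during which the arm holds its last target. There are 200 camera calls.

## Working session

There is one attempt and no reset: what is moved stays moved. The work goes in short steps, Python scripts to look and compute and a tool call to move; the robot and the scene stay as the last step left them, time stands still between calls to the robot, and variables do not carry over. Pictures are saved under pics/ and viewed, at most 10 in all, crops included, and the job is handed in when it is done.

Besides the shell and the picture viewer there is one more tool, called as name([rows], argument=value, ...), one row to a line, values as JSON. drive_tool: Moves the arm, as the interface text tells. Its arguments: {"type":"object","properties":{"translation":{"type":"array","items":{"type":"array","items":{"type":"number","minimum":-1,"maximum":1}}},"roll":{"type":"array","items":{"type":"number","minimum":-1,"maximum":1}},"grip":{"type":"array","items":{"type":"number"}},"force":{"type":"number"}},"required":["translation","roll","grip"]}

```bash
ls; mkdir -p pics; python3 - <<'E'
from rig import ctrl
import cv2,numpy as np
print(ctrl.read_state(), ctrl.grip_depth)
for n in ("scene","top"):
    s=ctrl.snapshot(n); cv2.imwrite(f"pics/{n}0.png",s["pixels"])
    print(n,{k:s[k] for k in s if k!="pixels"})
    for l in("lid","finial","spare","head","wheel_centre"):
        try: print(l,[(round(d["confidence"],2),np.round(d["box"],1).tolist()) for d in ctrl.outline_of(l,s)])
        except Exception as e: print(l,e)
E
```

```text
pics
{'time': 0.0, 'q': array([-76.65748539,  26.89678098,  -2.78471339,  87.87591938,
         1.38029715,  65.3748438 ,  -4.71762605]), 'dq': array([ 0.06665733,  0.0090131 , -0.04833478,  0.0488211 , -0.07434374,
        0.02381883,  0.01364346]), 'effort': array([ 3.77732731e-04, -5.10314906e+01, -4.68102051e-02, -2.37707698e+01,
        1.06018782e-02,  7.69191014e-03,  7.34125848e-06]), 'tool_pos': array([0.17451207, 0.6514268 , 0.2302514 ]), 'tool_rot': array([-1.79886049e+02,  3.61383134e-03,  1.65001468e+02]), 'ft_force': array([-1.02774709, -0.0703737 , -0.4714418 ]), 'moment': array([ 0.02523107,  0.04996408, -0.01086403]), 'grip_force': 0.0, 'width': 0.9975597110865384} 0.0187
scene {'fx': 441.4949887478154, 'fy': 441.4949887478154, 'cx': 247.70417349286538, 'cy': 189.22215061911615, 'origin': array([ 1.36422242, -0.00161795,  0.98248424]), 'attitude': array([-139.63302676,    0.63010418,   87.5415148 ]), 'shot': 1}
lid [(0.82, [286.1, 181.2, 31.9, 28.3]), (0.64, [182.7, 157.7, 33.4, 31.6]), (0.58, [296.8, 214.9, 39.3, 32.1])]
finial [(0.61, [178.9, 149.9, 11.9, 9.9])]
spare [(0.72, [183.1, 156.9, 37.6, 26.7])]
head [(0.56, [191.7, 169.4, 82.3, 63.1])]
wheel_centre [(0.91, [190.2, 177.8, 80.6, 68.7]), (0.59, [218.8, 175.2, 7.6, 10.7])]
top {'fx': 493.6547667790883, 'fy': 493.6547667790883, 'cx': 259.42912939619964, 'cy': 193.58018296014217, 'origin': array([ 0.53221416, -0.00985679,  1.45780857]), 'attitude': array([-1.76166541e+02,  7.28112379e-02, -9.07907189e+01]), 'shot': 2}
lid [(0.97, [210.8, 237.6, 34.0, 35.8]), (0.76, [204.4, 195.2, 31.0, 34.3]), (0.74, [314.9, 238.0, 36.5, 36.8])]
finial [(0.37, [317.9, 242.0, 6.0, 8.6])]
spare [(0.41, [277.0, 213.1, 9.8, 9.1])]
head [(0.86, [302.9, 226.8, 83.1, 82.7])]
wheel_centre [(0.73, [302.6, 227.9, 81.9, 83.4])]
```

```bash
python3 - <<'E'
import cv2,numpy as np
a=cv2.imread("pics/scene0.png");b=cv2.imread("pics/top0.png")
a=cv2.resize(a[100:280,120:380],(780,540))
cv2.imwrite("pics/a.png",a)
b=cv2.resize(b[120:320,140:400],(780,600),interpolation=cv2.INTER_CUBIC);cv2.imwrite("pics/b.png",b)
E
```

```text
(no output)
```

View pics/a.png

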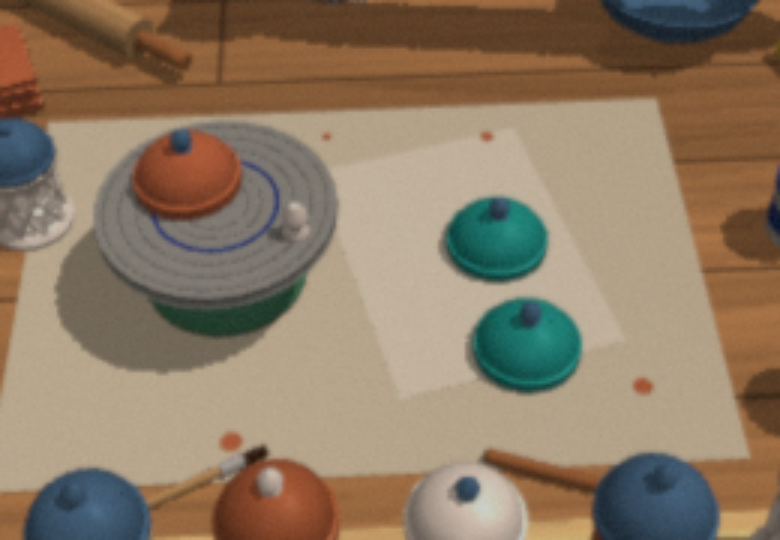

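View pics/b.png

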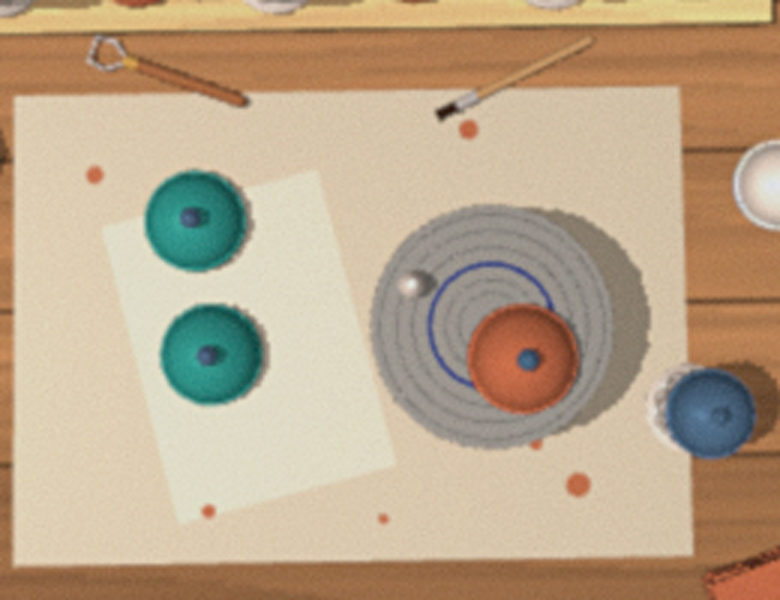

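The lid wanted is the terracotta one with a blue finial on the wheel, at top (315,238) and scene (183,158).

Look-alikes:
- **Turquoise lids:** top (204,194) and (210,238); scene (286,181) and (297,215).
- **Shelf lids:** terracotta with a white knob at scene ~(212,272), white with a blue knob at ~(276,272), and blue ones at ~(150,272) and (338,268).

The white spare is at top ~(277,214), and the lantern stands to the right at ~(375,257). Next I measure.

```bash
cat > h.py <<'E'
from rig import ctrl
import cv2,numpy as np
from scipy.spatial.transform import Rotation as R
from scipy.optimize import least_squares
def cam(s):
    if "origin" in s: return R.from_euler("xyz",s["attitude"],degrees=True).as_matrix(),s["origin"]
    st=s["st"];H=s["hand_eye"];T=R.from_euler("xyz",st["tool_rot"],degrees=True).as_matrix()
    return T@H[:3,:3],T@H[:3,3]+st["tool_pos"]
def proj(s,P):
    A,o=cam(s);c=(np.atleast_2d(P)-o)@A
    return np.c_[s["fx"]*c[:,0]/c[:,2]+s["cx"],s["fy"]*c[:,1]/c[:,2]+s["cy"]]
def back(s,uv,z):
    A,o=cam(s);uv=np.atleast_2d(uv)
    d=np.c_[(uv[:,0]-s["cx"])/s["fx"],(uv[:,1]-s["cy"])/s["fy"],np.ones(len(uv))]@A.T
    return (o+d*((z-o[2])/d[:,2])[:,None])[:,:2]
def circ(p,r=None):
    x0=[*p.mean(0)]+([] if r else [.05])
    f=lambda q:np.hypot(p[:,0]-q[0],p[:,1]-q[1])-(r or q[2])
    s=least_squares(f,x0,loss="soft_l1",f_scale=.002);return s.x,np.sqrt(np.mean(s.fun**2))
def hsv(s): return cv2.cvtColor(s["pixels"],cv2.COLOR_BGR2HSV)
def measure(s,guess):
    """wheel centre (blue ring), lid centre, from colours near guess (world xy)"""
    h=hsv(s);v,u=np.mgrid[:384,:512];uv=np.c_[u.ravel(),v.ravel()]
    H,S,V=[h[...,i].ravel().astype(int) for i in range(3)]
    p=back(s,uv,.1);near=np.hypot(*(p-guess).T)<.1
    blue=near&(H>108)&(H<130)&(S>85)
    pb=p[blue]
    for _ in range(6):
        q,e=circ(pb,.057); k=abs(np.hypot(*(pb-q).T)-.057)<.008; pb=pb[k]
    out={"ring":q,"ring_rms":e,"n":len(pb)}
    red=(near&((H<14)|(H>172))&(S>110)).reshape(384,512).astype(np.uint8)
    n,l,st,_=cv2.connectedComponentsWithStats(red);i=1+np.argmax(st[1:,4])
    c=max(cv2.findContours((l==i).astype(np.uint8),0,1)[0],key=len)
    c=cv2.convexHull(c)[:,0]
    # silhouette fit: hull of rim circles at 100 and 114 mm, dome sections
    t=np.linspace(0,2*np.pi,72,endpoint=False);C=np.c_[np.cos(t),np.sin(t)]
    def sil(q):
        P=np.vstack([np.c_[q+r*C,np.full(72,.1+z)] for z,r in((0,.05),(.014,.05),(.034,.034),(.044,.01))])
        return cv2.convexHull(proj(s,P).astype(np.float32))
    f=lambda q:[cv2.pointPolygonTest(sil(q),(float(a),float(b)),True) for a,b in c]
    r=least_squares(f,back(s,c.mean(0),.11)[0],diff_step=1e-3,loss="soft_l1")
    out["lid"]=r.x;out["lid_px_rms"]=np.sqrt(np.mean(np.square(f(r.x))));return out
E
python3 - <<'E'
from h import *
np.set_printoptions(precision=4,suppress=True)
for n in("top","scene"):
    s=ctrl.snapshot(n)
    o=ctrl.outline_of("head",s)[0];m=o["mask"].astype(np.uint8)
    c=cv2.convexHull(max(cv2.findContours(m,0,1)[0],key=len))[:,0]
    q,e=circ(back(s,c,.1));print(n,"head",q,e)
    m=measure(s,q[:2]);print(m, "offset",m["lid"]-m["ring"])
    for l,z in(("spare",.118),("lantern",.1),("glaze_jar",.078),("slip_pot",.068)):
        for d in ctrl.outline_of(l,s)[:2]:print(l,round(d["confidence"],2),d["box"],back(s,d["box"][:2],z))
E
```

```text
top head [ 0.5269 -0.1293  0.1098] 0.001040609892124356
{'ring': array([ 0.526 , -0.1292]), 'ring_rms': np.float64(0.0008090190994237886), 'n': 82, 'lid': array([ 0.4962, -0.1557]), 'lid_px_rms': np.float64(0.36235713273814374)} offset [-0.0298 -0.0266]
lantern 0.81 [373.8, 258.9, 42.2, 28.9] [[ 0.4401 -0.3193]]
glaze_jar 0.65 [103.6, 244.1, 32.4, 29.2] [[0.4898 0.4263]]
slip_pot 0.61 [110.9, 172.2, 30.0, 25.6] [[0.6919 0.4102]]
scene head [ 0.5354 -0.1292  0.1148] 0.001972651727434349
{'ring': array([ 0.5277, -0.1302]), 'ring_rms': np.float64(0.0007175430632400633), 'n': 51, 'lid': array([ 0.4976, -0.1566]), 'lid_px_rms': np.float64(1.0332448278173008)} offset [-0.0302 -0.0264]
spare 0.61 [217.4, 174.6, 10.2, 11.7] [[ 0.5746 -0.0575]]
lantern 0.88 [128.1, 162.2, 38.5, 43.8] [[ 0.4984 -0.3069]]
glaze_jar 0.71 [390.1, 166.8, 32.0, 36.5] [[0.5342 0.4227]]
glaze_jar 0.2 [188.8, 259.1, 38.1, 24.9] [[ 0.8058 -0.1276]]
slip_pot 0.91 [402.5, 222.6, 34.3, 37.0] [[0.7189 0.41  ]]
```

drive_tool([
  [-0.1, -0.06, -0.01],
  [-0.2, -0.12, -0.02],
  [-0.31, -0.18, -0.03],
  [-0.42, -0.24, -0.04],
  [-0.52, -0.3, -0.04],
  [-0.6, -0.34, -0.04],
  [-0.62, -0.35, -0.04],
], roll=[0.12, 0.25, 0.4, 0.55, 0.68, 0.8, 0.83], grip=[56, 56, 56, 56, 56, 56, 56])

```text
time: 2.08
tool_pos: [0.4317, 0.3997, 0.2517]
tool_rot: [179.9, 0.1, 114.8]
ft_force: [-0.9, -0.2, 0.5]
width: 0.653
grip_force: 0.0
```

```bash
cat > go.py <<'E'
# usage: go.py x y z yaw -> shift/roll in drive units
import sys;from h import *
np.set_printoptions(precision=4,suppress=True)
x,y,z,yaw=map(float,sys.argv[1:]);st=ctrl.read_state()
T=R.from_euler("xyz",st["tool_rot"],degrees=True).as_matrix()
print("t",st["time"],"pos",st["tool_pos"],st["tool_rot"],"w",st["width"],"F",st["ft_force"])
print("shift",(T.T@(np.array([x,y,z])-st["tool_pos"]))/.5,"roll",((st["tool_rot"][2]-yaw+180)%360-180)/60)
E
python3 go.py 0.44 -0.03 0.25 70
```

```text
t 2.075 pos [0.4317 0.3997 0.2517] [179.9371   0.0582 114.7948] w 0.6525839747409484 F [-0.8525 -0.2193  0.4558]
shift [-0.7872 -0.3453  0.0039] roll 0.7465795686668457
```

drive_tool([
  [-0.1, -0.04, 0],
  [-0.2, -0.09, 0],
  [-0.31, -0.14, 0],
  [-0.42, -0.18, 0],
  [-0.53, -0.23, 0],
  [-0.64, -0.28, 0],
  [-0.74, -0.32, 0],
  [-0.79, -0.345, 0],
], roll=[0.1, 0.2, 0.3, 0.4, 0.5, 0.6, 0.7, 0.75], grip=[56, 56, 56, 56, 56, 56, 56, 56])

```text
time: 3.08
tool_pos: [0.4409, -0.0296, 0.2516]
tool_rot: [180.0, -0.1, 70.0]
ft_force: [0.7, 0.2, 0.7]
width: 0.654
grip_force: 0.0
```

```bash
python3 go.py 0.443 -0.203 0.22 41.5; python3 - <<'E'
from h import *
st=ctrl.read_state();s=ctrl.snapshot("wrist");cv2.imwrite("pics/w1.png",s["pixels"]);s["st"]=st
print(s["hand_eye"],s["fx"])
E
```

```text
t 3.075 pos [ 0.4409 -0.0296  0.2516] [179.9676  -0.0519  70.0251] w 0.6538753626088567 F [0.6849 0.2437 0.7442]
shift [-0.3246  0.1223  0.063 ] roll 0.4754189259943743
[[ 8.28350357e-04 -9.65102004e-01 -2.61872938e-01  6.73404617e-02]
 [ 9.99999497e-01  9.47341597e-04 -3.28141329e-04 -1.46165255e-03]
 [ 5.64772981e-04 -2.61872534e-01  9.65102304e-01 -1.42791202e-01]
 [ 0.00000000e+00  0.00000000e+00  0.00000000e+00  1.00000000e+00]] 302.778131383849
```

View pics/w1.png

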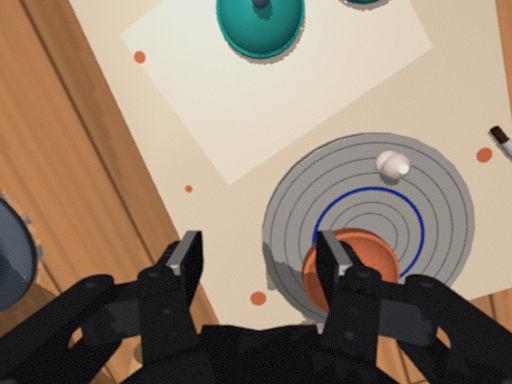

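The wrist view shows the terracotta lid with the wheel under the right finger at ~(350,270), the ring around (370,235) and the spare at (393,165). The choice is confirmed.

drive_tool([
  [-0.08, 0.03, 0.0],
  [-0.17, 0.06, 0.0],
  [-0.25, 0.09, 0.0],
  [-0.3, 0.11, 0.01],
  [-0.313, 0.128, 0.04],
  [-0.313, 0.128, 0.06],
  [-0.313, 0.128, 0.06],
], roll=[0.1, 0.2, 0.3, 0.4, 0.475, 0.475, 0.475], grip=[56, 56, 56, 56, 56, 56, 56])

```text
time: 4.0
tool_pos: [0.448, -0.1952, 0.2203]
tool_rot: [-179.9, 0.1, 41.9]
ft_force: [-0.5, -0.5, 0.5]
width: 0.655
grip_force: 0.0
```

```bash
python3 go.py 0.447 -0.200 0.102 41.5; python3 - <<'E'
from h import *
np.set_printoptions(precision=4,suppress=True)
s=ctrl.snapshot("scene");m=measure(s,np.array([.526,-.1295]));print(m)
E
```

```text
t 4.0 pos [ 0.448  -0.1952  0.2203] [-179.8641    0.0657   41.9161] w 0.6553289574205566 F [-0.4647 -0.4601  0.5464]
shift [-0.0076  0.0064  0.2366] roll 0.006934218287514208
{'ring': array([ 0.5278, -0.1302]), 'ring_rms': np.float64(0.0007436990572468819), 'n': 50, 'lid': array([ 0.4977, -0.1568]), 'lid_px_rms': np.float64(0.7019101388714569)}
```

Go down behind the lid, first to about 30 mm above the wheel head, then to working height.

drive_tool([
  [-0.008, 0.006, 0.06],
  [-0.008, 0.006, 0.13],
  [-0.008, 0.006, 0.18],
  [-0.008, 0.006, 0.21],
  [-0.008, 0.006, 0.23],
  [-0.008, 0.006, 0.237],
  [-0.008, 0.006, 0.237],
], roll=[0.007, 0.007, 0.007, 0.007, 0.007, 0.007, 0.007], grip=[56, 56, 56, 56, 56, 56, 56])

```text
time: 4.92
tool_pos: [0.4475, -0.202, 0.1032]
tool_rot: [180.0, -0.0, 41.3]
ft_force: [0.4, -0.6, 0.2]
width: 0.656
grip_force: 0.0
```

```bash
python3 go.py 0.48 -0.171 0.102 41.5; python3 - <<'E'
from h import *
np.set_printoptions(precision=4,suppress=True)
s=ctrl.snapshot("scene");m=measure(s,np.array([.526,-.1295]));print(m)
cv2.imwrite("pics/c.png",cv2.resize(s["pixels"][110:220,120:260],(700,550),interpolation=2))
E
```

```text
t 4.925 pos [ 0.4475 -0.202   0.1032] [179.964   -0.0349  41.2868] w 0.6560487345385838 F [ 0.4189 -0.563   0.2285]
shift [ 0.0898 -0.0038  0.0024] roll -0.0035528160756115312
{'ring': array([ 0.5277, -0.1302]), 'ring_rms': np.float64(0.0006994665408896506), 'n': 47, 'lid': array([ 0.4977, -0.1568]), 'lid_px_rms': np.float64(0.704607749561341)}
```

View pics/c.png

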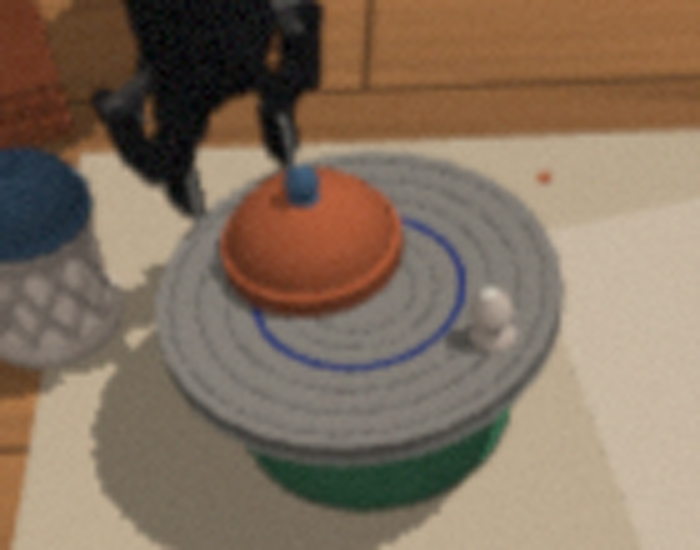

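The fingers stand behind the lid, with the left tip at crop (192,212) and the right tip at (290,160). Nothing is touching, and the spare is still standing at (492,320). I start the push.

drive_tool([
  [0.012, -0.003, 0.002],
  [0.022, -0.003, 0.002],
  [0.032, -0.003, 0.002],
  [0.042, -0.003, 0.002],
  [0.052, -0.003, 0.002],
  [0.062, -0.003, 0.002],
  [0.072, -0.003, 0.002],
  [0.08, -0.003, 0.002],
], roll=[0, 0, 0, 0, 0, 0, 0, 0], grip=[56, 56, 56, 56, 56, 56, 56, 56])

```text
time: 5.98
tool_pos: [0.4765, -0.1742, 0.1018]
tool_rot: [-180.0, 0.0, 41.3]
ft_force: [-1.4, -1.8, 1.1]
width: 0.66
grip_force: 1.2
```

```bash
cat > look.py <<'E'
from h import *
import sys
np.set_printoptions(precision=4,suppress=True)
st=ctrl.read_state();T=R.from_euler("xyz",st["tool_rot"],degrees=True).as_matrix()
print(st["time"],st["tool_pos"],st["tool_rot"],"F",st["ft_force"])
for n in sys.argv[1:]:
    s=ctrl.snapshot(n);s["st"]=st;m=measure(s,np.array([.526,-.1295]));d=m["ring"]-m["lid"]
    print(n,m,"\nneeded world mm",d*1e3,"tool mm",T[:2,:2].T@d*1e3)
E
python3 look.py scene top
```

```text
5.975 [ 0.4765 -0.1742  0.1018] [-179.9986    0.0015   41.2888] F [-1.4313 -1.7912  1.0588]
scene {'ring': array([ 0.5276, -0.1302]), 'ring_rms': np.float64(0.000696458787612484), 'n': 48, 'lid': array([ 0.5165, -0.1401]), 'lid_px_rms': np.float64(0.4800249536941284)} 
needed world mm [11.078   9.8472] tool mm [14.8217 -0.0892]
top {'ring': array([ 0.526 , -0.1291]), 'ring_rms': np.float64(0.0008455925040193292), 'n': 82, 'lid': array([ 0.5156, -0.1387]), 'lid_px_rms': np.float64(0.36449292005586975)} 
needed world mm [10.4156  9.5615] tool mm [14.1354 -0.3116]
```

drive_tool([
  [0.007, 0, 0],
  [0.014, 0, 0],
  [0.02, 0, 0],
  [0.024, 0, 0],
  [0.024, 0, 0],
], roll=[0, 0, 0, 0, 0], grip=[56, 56, 56, 56, 56])

```text
time: 6.7
tool_pos: [0.4855, -0.1663, 0.1018]
tool_rot: [180.0, -0.0, 41.3]
ft_force: [-0.5, -1.3, 0.8]
width: 0.658
grip_force: 0.7
```

```bash
python3 look.py scene top
```

```text
6.7 [ 0.4855 -0.1663  0.1018] [179.9973  -0.0217  41.2908] F [-0.4695 -1.2698  0.7762]
scene {'ring': array([ 0.5277, -0.1299]), 'ring_rms': np.float64(0.0007797365530248327), 'n': 50, 'lid': array([ 0.5254, -0.1322]), 'lid_px_rms': np.float64(0.4871634935987258)} 
needed world mm [2.2249 2.3109] tool mm [ 3.1967 -0.2682]
top {'ring': array([ 0.526 , -0.1292]), 'ring_rms': np.float64(0.000841346671354232), 'n': 98, 'lid': array([ 0.5247, -0.1311]), 'lid_px_rms': np.float64(0.4348723050545283)} 
needed world mm [1.3493 1.9242] tool mm [ 2.2836 -0.5554]
```

Another 2.7 mm to go. After that I back off straight along -x and then go up.

drive_tool([
  [0.003, 0, 0],
  [0.0055, 0, 0],
  [0.0055, 0, 0],
  [-0.005, 0, 0],
  [-0.03, 0, 0],
  [-0.04, 0, -0.02],
  [-0.04, 0, -0.1],
  [-0.04, 0, -0.2],
], roll=[0, 0, 0, 0, 0, 0, 0, 0], grip=[56, 56, 56, 56, 56, 56, 56, 56])

```text
time: 7.8
tool_pos: [0.4693, -0.1799, 0.2028]
tool_rot: [-179.9, 0.1, 41.2]
ft_force: [1.7, -0.3, 0.6]
width: 0.657
grip_force: 0.0
```

drive_tool([
  [-0.07, 0.05, -0.1],
  [-0.12, 0.1, -0.2],
  [-0.12, 0.1, -0.22],
  [-0.12, 0.1, -0.22],
], roll=[0, 0, 0, 0], grip=[56, 56, 56, 56])

```text
time: 8.3
tool_pos: [0.4581, -0.2566, 0.3123]
tool_rot: [180.0, -0.1, 41.3]
ft_force: [-0.2, -0.0, -0.7]
width: 0.652
grip_force: 0.0
```

```bash
python3 look.py scene top wrist; python3 - <<'E'
from h import *
s=ctrl.snapshot("top");t=ctrl.snapshot("scene")
a=cv2.resize(s["pixels"][180:275,255:350],(570,570),interpolation=2)
cv2.imwrite("pics/d.png",a)
cv2.imwrite("pics/e.png",cv2.resize(t["pixels"][120:220,130:250],(660,550),interpolation=2))
E
```

```text
8.3 [ 0.4581 -0.2566  0.3123] [179.9773  -0.104   41.2719] F [-0.1649 -0.0286 -0.7039]
scene {'ring': array([ 0.5276, -0.1299]), 'ring_rms': np.float64(0.0008041779791203779), 'n': 55, 'lid': array([ 0.5279, -0.1303]), 'lid_px_rms': np.float64(0.602553440678072)} 
needed world mm [-0.2441  0.3403] tool mm [ 0.041  -0.4168]
top {'ring': array([ 0.5262, -0.1289]), 'ring_rms': np.float64(0.0008568263806985728), 'n': 135, 'lid': array([ 0.5266, -0.1292]), 'lid_px_rms': np.float64(0.3978205006622501)} 
needed world mm [-0.4406  0.2345] tool mm [-0.1765 -0.4668]
wrist {'ring': array([ 0.5261, -0.1302]), 'ring_rms': np.float64(0.0009941850793307057), 'n': 834, 'lid': array([ 0.5268, -0.13  ]), 'lid_px_rms': np.float64(0.3909376083411291)} 
needed world mm [-0.7117 -0.217 ] tool mm [-0.6781 -0.3064]
```

View pics/d.png

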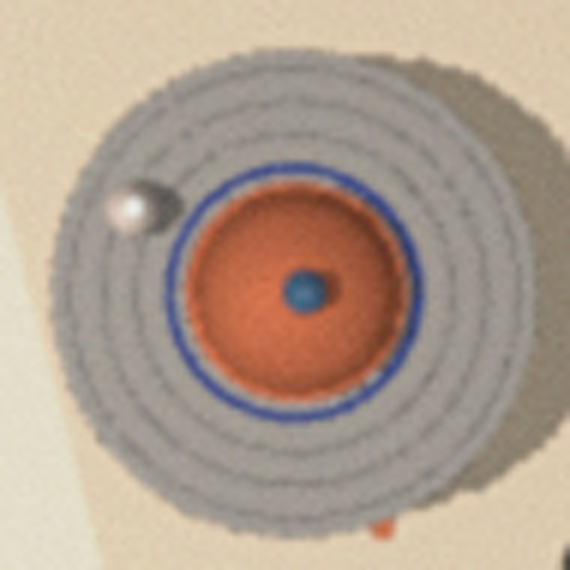

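View pics/e.png

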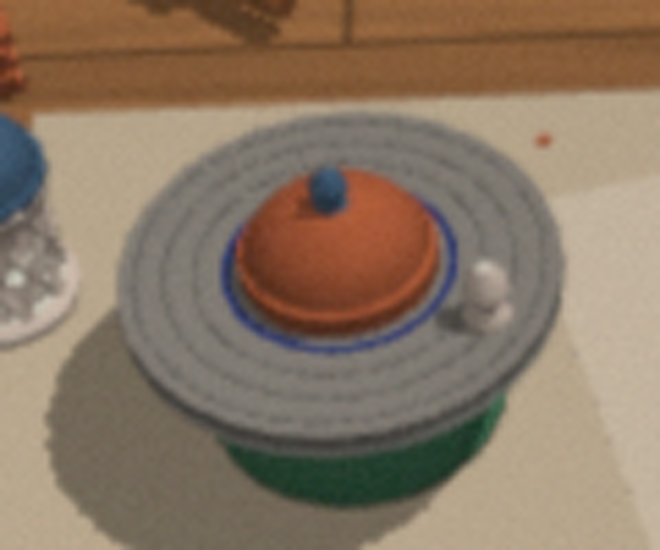

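All three cameras put the lid within 1 mm of the centre. There is a gap all round inside the ring (top crop, centre ~(295,290)), the spare is still standing at (140,207), and the hand is clear.

```bash
python3 -c "
from rig import ctrl
print(ctrl.hand_in())"
```

```text
the job is handed in; nothing more can be done
None
```

The lid is centred inside the blue ring to within about 1 mm, with a gap all round; the finial and spare were not touched, the hand is clear, and the job was handed in at about 8.6 s.

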